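# Level the low bottle shelf with the levelling key

## Task

The low wooden bottle shelf sags at its adjustable foot. Push the blue-handled levelling key down over the square brass spigot of that foot and press its flange down so that the sprung spirit level lies fully down on the shelf (only then does its bubble show), turn the key until the bubble comes to rest centred between the two black lines, and finish like that: still gripping the key, pressing it firmly but gently, bubble centred, so that the lock nut can be tightened. Leave the jigger, the salt cellar and the dropper bottle on the worktop alone.

Things in the scene. Friction and masses are not known exactly. Their poses are not given: they have to be found in the camera images.
- key_grip (a point): Centre of the blue grip of the levelling key (loose, upright, 91 mm tall, 150 g), 67 mm above its underside. Grip: 24 mm thick along its x, 46 mm wide along its y, 43 to 91 mm up. Below: steel sleeve 32 mm square, flange 46 mm square, 8 mm thick. The square hole opens downward: 18.5 mm wide along x and y, 40 mm deep, 3 mm bevel at the mouth.
- key_mouth (a point): Centre of the key's underside (mouth of its sleeve); same axes as the grip. The sleeve fits the spigot in any of four quarter turns.
- key: The whole levelling key; origin at the centre of its underside.
- spigot_top (a point): Top centre of the upright square brass spigot of the levelling foot: 16 mm wide, sides along its x and y (top 3 mm is 12 mm wide), 87 mm above the worktop when the shelf is level, 1 mm less at the start; turns with the foot. It stands 13 mm above the level's end pad, in a 26 mm hole, before the level is pressed, 21 mm after. The key has 0.17 rad free play on it either way.
- foot (a joint): Turn of the levelling foot, rad, positive clockwise seen from above; 0 is level, starts at -1.1 to -0.5 (foot end of the shelf low). Clockwise raises that end, about 1.1 mm per rad, the key with it. It stays where it is left; turning takes about 0.15 N m plus a little rubbing of the flange.
- level (a joint): Press of the spirit level, m: 0 sprung up 8 mm clear of the shelf, 0.008 down on the shelf at its stop. An aluminium bar on two sprung guide pins; it needs about 2 N at its end pad to start down, 5 N to stay down, and springs up when let go.
- end_pad: End pad of the spirit level, 56 mm square, 10 mm thick, with a hole round the spigot; the key's flange lands on it. Origin: centre of its underside. Pressed down its top is 66 mm above the worktop, and the key's underside rests there.
- bubble (a joint): Place of the white bubble (15 mm long) in the green vial, m: 0 midway between the black lines (22 mm apart), positive toward the spigot. It shows only while the level is pressed down (sprung up, the vial looks empty). It runs to the higher end: it starts away from the spigot and moves 17.5 mm toward the spigot per rad of clockwise foot turn.
- vial (a point): Centre of the top of the green vial on the level bar, 100 mm from the spigot; its y axis points along the bar toward the spigot.
- riser: The low wooden shelf, 110 mm by 330 mm, board top 55 mm up; origin on the worktop on the spigot's axis, the board running to its -y. Two dropper bottles, 111 and 107 mm tall, are fixed on its far end, 195 to 270 mm from the spigot.
- jigger: Bystander: brass double jigger, 44 mm wide, 90 mm tall; origin at its underside.
- salt_cellar: Bystander: ribbed glass salt cellar, 68 mm wide, 40 mm tall; origin at its underside.
- dropper_1: Bystander: small green glass bottle with a black cap, 42 mm wide, 130 mm tall, left of the shelf; origin at its underside.
Things that resemble listed ones, but are neither listed nor needed, are in the scene too. Of the things that look like the key, the largest one is meant.

How it is judged:
On the way:
1. the key's sleeve is on the spigot and its flange presses the spirit level flat on the shelf (horizontal distance between key_mouth and spigot_top below 0.004 m and angle between key_mouth's own z axis and vertical below 0.08 rad and value of joint level above 0.0075 m and contact force between key and end_pad above 2 N), for 0.2 s.
At the end, for the whole second after the job is handed in: Finishes holding: fingers grip the key (>2 N), sleeve on the spigot (axes within 4 mm, upright within 0.08 rad), flange pressing the level (2 to 35 N) to its stop (joint level >0.0075), bubble within 4 mm of centre, the hand does not press on the shelf (all of step 1 and value of joint bubble between -0.004 and 0.004 m and contact force between key and end_pad below 35 N and contact force between the fingers and key above 2 N and contact force between each of the arm, the fingers and riser below 1 N); the arm keeps its last pose, push and grip.
It fails at once if the jigger was pushed away or tipped (distance of jigger from where it was at the start of the episode above 0.03 m or angle between jigger's own z axis and vertical above 0.3 rad).
It fails at once if the salt cellar was pushed away or tipped (distance of salt_cellar from where it was at the start of the episode above 0.03 m or angle between salt_cellar's own z axis and vertical above 0.3 rad).
It fails at once if the dropper bottle was pushed away or tipped (distance of dropper_1 from where it was at the start of the episode above 0.03 m or angle between dropper_1's own z axis and vertical above 0.3 rad).
It fails at once if the level was pressed too hard (over 50 N) (contact force between key and end_pad above 50 N).
It also fails if it takes over 51 s, if anything falls off the work surface, if the arm or the gripper's body presses on something with over 40 N, if the wrist force passes 120 N, or if a joint passes its speed limit or range.

## Robot

A 6-joint arm with a two-finger parallel gripper is mounted at the origin on a cart in front of the work surface, level with it; the furniture and walls round the work are solid. World frame = base frame: x ahead of the robot, y to its left, z up, the work surface at z = 0. Lengths are in m, angles in rad, forces in N, time in s.
With the tool pointing down it reaches from about 0.375 to 0.975 m from the base axis. Payload 3.8 kg.
Tool frame: the origin (TCP) lies midway between the tips of the shut fingers; the grasp point (between the pads) lies 19 mm behind it; z points along the fingers, y is the direction in which the jaws open and shut (so a half turn about z gives the same grasp; the last joint's range is limited). The gripper opens to 85 mm and grips with 20 to 120 N. Pads are 22 mm wide; open, the fingers measure 114 mm over their backs; the gripper's body (76 mm by 85 mm) begins 54 mm behind the grasp point. The pads swing forward as they close: fully open they stand 13 mm farther back than shut.
Start: joints at [-0.037, 0.264, 1.604, -0, 1.274, -0.037], TCP at [0.675, -0, 0.231] pointing down, gripper open.
Joint ranges: [-2.63, 2.63], [-0.94, 2.18], [0.31, 2.57], [-1.31, 4.45], [0, 2.66], [-2.55, 2.55]. Speed limits (rad/s): [2.57, 2.57, 3.14, 3.14, 3.14, 3.14].

## Interface

Orientations are given as a rotation vector (axis times angle).
In Python, from workcell import bot gives the robot as it stands. The module is installed in compiled form; this text tells all that it offers.
- The arm moves only by the tool play_rows, never from a script. Its argument "series" is a list of rows, each an object with "translation": the shift along the tool's x, y, z in m, a list of three; "spin": the turn about the tool's z in units of 5 degrees (1.0 is 5 degrees). In form: [{"translation": [dx, dy, dz], "spin": spin}, ...]. A call has 1 to 5 rows; each row shifts and turns the commanded pose from where the row before left it, along the tool's axes as they then stand; what a row does not reach is not made up. A row lasts 1/10 s, in which the tool goes at most 50 mm and 8.59 degrees, less where a joint would pass 70% of its speed; a pose out of reach is approached as far as the arm can. A call is refused whole if a number of a shift passes 0.05 or a number of a turn 1, either way. A call with a gripper value outside its range is refused whole. "jaw" is the gripper's target within -1 to 1 (fully open at 1, half-way at 0, shut at -1), set as the call begins (left out, the last holds). The fingers move at their own pace and stop on an object; "force" is the grip in N (left out, the last holds). Time passes only in rows, so rows that do not move let the fingers close. It gives the time, the measured TCP pose, the force and the opening at its end, in the units of the state.
- bot.read_state(): the state, without advancing time (a new reading comes with each control period).
- bot.read_camera(name): name is "scene" or "side" or "wrist"; returns the picture (384x512x3 uint8, blue, green, red); there is no depth.
- bot.get_calibration(name): a dict with "fov_y" (degrees; the focal length in pixels is half the picture's height over the tangent of half this angle, whatever the lens; pixels are square), "cx", "cy" (the principal point, pixels), "R" (3x3) and "t" (3): a world point X has camera coordinates R X + t. Camera axes: x right, y down, z forward; pixel columns grow to the right and rows downward; lengths in m; the calibration is good to about 2 mm. The wrist camera is an equidistant fisheye: a pixel r from the principal point sees the ray r / f radians off the axis. A picture is of the moment at which its call begins: read the wrist's pose just before it. get_calibration takes no time and is no camera call; for the wrist camera it gives the pose at the moment of the call.
- bot.finish_job(): hands the job in, once; it reports no verdict.
The state is a dict: "time": time; "q": joint angles; "joint_vel": joint speeds; "joint_torque": joint torques, N m; "tool_pos": TCP position; "tcp_rot": TCP orientation; "wrist_force": force on the tool from outside, world axes, zero at the start; "torque": the same for the moment, N m; "width": opening from 0.0 (shut) to 1.0 (fully open).
Only numpy, scipy, OpenCV 4.12 (cv2) and the standard library are available. Lean on these libraries where they do the work, as an engineer would, in place of code of your own. Each camera call takes 0.05 s, during which the arm holds its last target. There are 200 camera calls.

## Working session

There is one attempt and no reset: what is moved stays moved. The work goes in short steps, Python scripts to look and compute and a tool call to move; the robot and the scene stay as the last step left them, time stands still between calls to the robot, and variables do not carry over. Pictures are saved under pics/ and viewed, about 8 in all and at most 12, crops included, and the job is handed in when it is done.

Besides the shell and the picture viewer there is one more tool, called in YAML: its name, and indented under it one key for each argument. play_rows: Moves the arm, as the interface text tells. Its arguments: {"type":"object","properties":{"series":{"type":"array","items":{"type":"object","properties":{"translation":{"type":"array","items":{"type":"number"}},"spin":{"type":"number"}}}},"jaw":{"type":"number"},"force":{"type":"number"}},"required":["series"]}

```bash
mkdir -p pics
cat > h.py <<'E'
import numpy as np, cv2
from scipy.spatial.transform import Rotation as Ro
from workcell import bot
def ray(c,u,v,wrist=False):
    f=192/np.tan(np.radians(c['fov_y'])/2)
    d=np.array([u-c['cx'],v-c['cy']])/f
    if wrist:
        r=np.linalg.norm(d); d3=np.array([*(d/r*np.sin(r) if r>0 else d),np.cos(r)])
    else: d3=np.array([*d,1.])
    R=np.array(c['R']);t=np.array(c['t'])
    return -R.T@t, R.T@d3
def atz(c,u,v,z,wrist=False):
    o,d=ray(c,u,v,wrist); return o+d*(z-o[2])/d[2]
E
python3 - <<'E'
from h import *
import pickle
cal={}
ims=[]
for n in ['scene','side','wrist']:
    cal[n]=bot.get_calibration(n); im=bot.read_camera(n); cv2.imwrite(f'pics/{n}0.png',im); ims.append(im)
    print(n,cal[n]['fov_y'],-np.array(cal[n]['R']).T@cal[n]['t'])
pickle.dump(cal,open('cal0.pkl','wb'))
cv2.imwrite('pics/a.png',cv2.resize(ims[0],(800,600),interpolation=cv2.INTER_CUBIC))
cv2.imwrite('pics/b.png',cv2.resize(ims[2],(800,600),interpolation=cv2.INTER_CUBIC))
print(bot.read_state())
E
```

```text
scene 44.20366884696539 [-0.0232443  -0.25081765  0.8117293 ]
side 51.864835827214634 [0.16990087 0.75633064 0.5258133 ]
wrist 65.70646984690485 [0.67386416 0.08176367 0.37127623]
{'time': 0.15, 'q': array([-3.68866109e-02,  2.64573599e-01,  1.60513550e+00,  9.93877437e-06,
        1.27371537e+00, -3.69240630e-02]), 'joint_vel': array([ 1.19905511e-03,  8.93888507e-05, -4.13211902e-03,  2.13108397e-04,
       -5.06643106e-04,  7.78421074e-04]), 'joint_torque': array([-4.44535381e-04, -5.15905774e+01, -3.67958951e+01, -2.06692371e-04,
        8.09489022e-03,  2.50629785e-05]), 'tool_pos': array([6.74390724e-01, 3.29792796e-05, 2.30211812e-01]), 'tcp_rot': array([-2.22044906e+00, -2.22052574e+00,  1.94639723e-03]), 'wrist_force': array([-0.82196681,  0.59160454, -0.84872703]), 'torque': array([ 0.00948074, -0.04725919, -0.02194818]), 'width': 0.9987932457377213}
```

View pics/a.png

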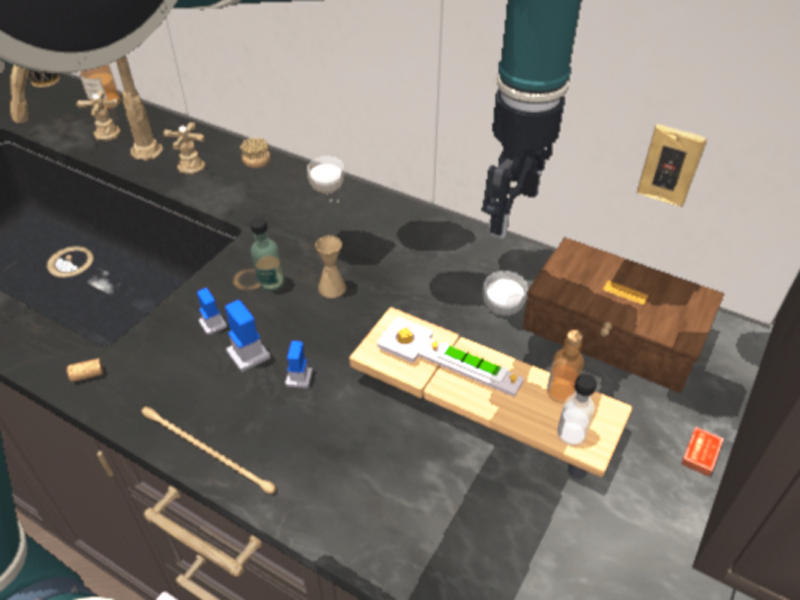

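View pics/b.png

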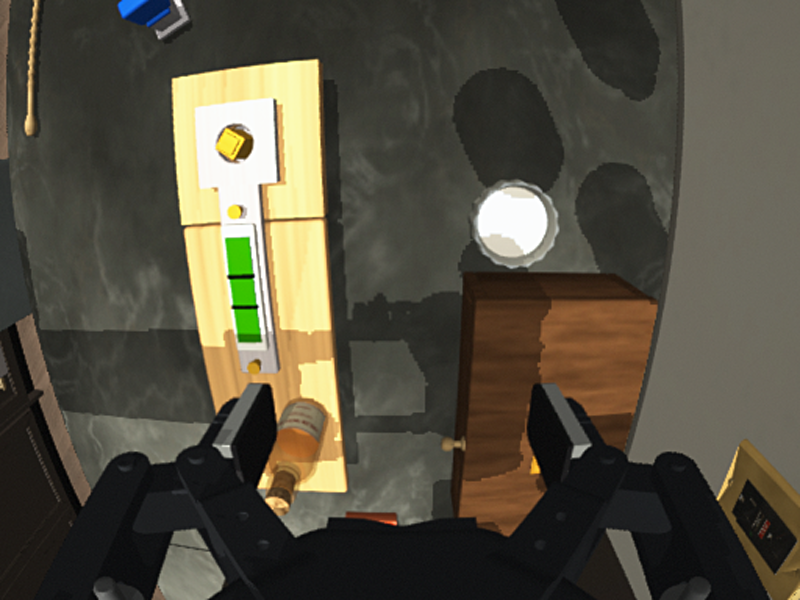

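The scene view shows three blue keys. The largest is in the middle, with its grip top near (239,312) and flange near (250,352). The spigot is at (405,335). In the wrist view the spigot top is at (234,143), and the vial runs along (247,290).

Run:
```python
from h import *
import pickle
cal=pickle.load(open('cal0.pkl','rb')); s=.64
print('spigot w',atz(cal['wrist'],234*s,143*s,.086,True),'scene',atz(cal['scene'],405*s,333*s,.086))
print('vial ends',atz(cal['wrist'],238*s,238*s,.08,True),atz(cal['wrist'],250*s,342*s,.08,True))
print('key top',atz(cal['scene'],239*s,312*s,.091),'flange',atz(cal['scene'],250*s,351*s,.006))
for p in [(331,292),(268,280),(247,335)]: print(p,atz(cal['scene'],p[0]*s,p[1]*s,.0))
im=cv2.imread('pics/scene0.png'); a=cv2.resize(im[170:260,110:210],(600,540),interpolation=cv2.INTER_CUBIC)
cv2.imwrite('pics/c.png',a)
```

```text
spigot w [0.56866866 0.08723416 0.086     ] scene [0.55745709 0.08401953 0.086     ]
vial ends [0.56532216 0.02435886 0.08      ] [ 0.56596699 -0.0509429   0.08      ]
key top [0.47054603 0.29586679 0.091     ] flange [0.47520213 0.29579727 0.006     ]
(331, 292) [6.42104973e-01 2.68580789e-01 1.11022302e-16]
(268, 280) [0.61295339 0.37108958 0.        ]
(247, 335) [ 5.01562976e-01  3.23815342e-01 -1.11022302e-16]
```

View pics/c.png

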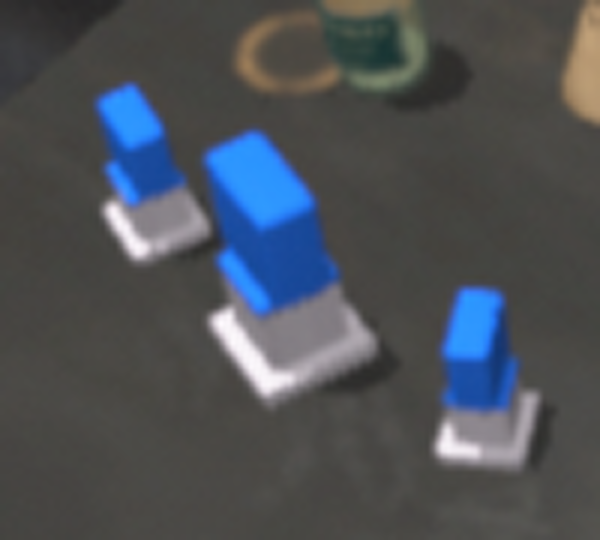

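The crop shows the large key's top-face corners at about (208,160), (255,132), (318,190) and (273,225).

Run:
```python
from h import *
import pickle
cal=pickle.load(open('cal0.pkl','rb'))
P=[atz(cal['scene'],110+u/6-.4,170+v/6-.4,.091)[:2] for u,v in [(208,160),(255,132),(318,190),(273,225)]]
P=np.array(P);print(P,P.mean(0)); l=(P[2]+P[3]-P[0]-P[1])/2; print('long axis',l,np.degrees(np.arctan2(l[1],l[0])), 'short',P[1]-P[0],P[2]-P[3])
F=np.array([atz(cal['scene'],110+u/6-.4,170+v/6-.4,.008)[:2] for u,v in [(212,320),(270,388),(376,338)]]);print(F,(F[0]+F[2])/2)
N=[atz(cal['scene'],110+u/6,170+v/6,.07)[:2] for u,v in [(130,120),(475,325)]];print(N)
# spigot angle, from wrist view zoom
im=cv2.imread('pics/wrist0.png'); cv2.imwrite('pics/d.png',cv2.resize(im[60:130,115:195],(640,560),interpolation=cv2.INTER_CUBIC))
```

```text
[[0.46894512 0.31848777]
 [0.48872803 0.313219  ]
 [0.47740617 0.27524443]
 [0.45583796 0.27800259]] [0.47272932 0.29623845]
long axis [-0.01221451 -0.03922988] -107.29436065372408 short [ 0.01978292 -0.00526877] [ 0.0215682  -0.00275816]
[[0.46041821 0.32704473]
 [0.44546422 0.28672916]
 [0.4851537  0.26823944]] [0.47278595 0.29764209]
[array([0.48407244, 0.37223602]), array([0.46799183, 0.20093439])]
```

View pics/d.png

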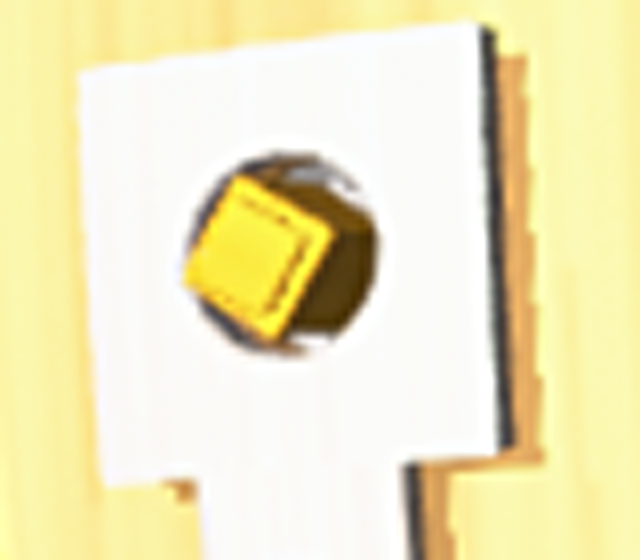

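play_rows:
  series:
    - {"translation": [0.037, -0.034, 0], "spin": 0.6}
    - {"translation": [0.037, -0.034, 0], "spin": 0}
    - {"translation": [0.037, -0.034, 0], "spin": 0}
    - {"translation": [0.037, -0.034, 0], "spin": 0}
    - {"translation": [0.035, -0.034, 0], "spin": 0}
  jaw: 1

```text
time: 0.65
tool_pos: [0.5118, 0.1904, 0.2309]
tcp_rot: [-2.279, -2.162, 0.0]
wrist_force: [-0.2, 0.8, -0.1]
width: 0.997
```

play_rows:
  series:
    - {"translation": [0.02, -0.02, 0], "spin": 1}
    - {"translation": [0, 0, 0], "spin": 1}
    - {"translation": [0, 0, 0], "spin": 1}
    - {"translation": [0, 0, 0], "spin": 0}
    - {"translation": [0, 0, 0], "spin": 0}

```text
time: 1.15
tool_pos: [0.4944, 0.2101, 0.231]
tcp_rot: [-2.54, -1.849, 0.001]
wrist_force: [0.2, -0.3, 0.8]
width: 1.001
```

Run:
```python
from h import *
import pickle
c=bot.get_calibration('wrist'); im=bot.read_camera('wrist'); pickle.dump(c,open('cal1.pkl','wb')); cv2.imwrite('pics/w1.png',im)
cv2.imwrite('pics/e.png',cv2.resize(im,(800,600),interpolation=cv2.INTER_CUBIC))
s=bot.read_state(); print(s['time'],s['tool_pos'],Ro.from_rotvec(s['tcp_rot']).as_matrix())
# spigot from first image
c0=pickle.load(open('cal0.pkl','rb'))['wrist']
P=np.array([atz(c0,115+u/8-.4,60+v/8-.4,.083,True)[:2] for u,v in [(238,175),(335,232),(280,340),(185,282)]]);print(P,P.mean(0))
e=np.roll(P,-1,0)-P;print(np.degrees(np.arctan2(e[:,1],e[:,0])),np.linalg.norm(e,axis=1))
B=np.array([atz(c0,115+u/8-.4,60+v/8-.4,.074,True)[:2] for u,v in [(80,72),(485,28),(500,455),(105,485)]]);print('pad',B,B.mean(0))
```

```text
1.2 [0.49452286 0.21002657 0.23110081] [[ 3.07603119e-01  9.51514695e-01 -3.25111590e-04]
 [ 9.51514735e-01 -3.07603159e-01 -7.82368960e-05]
 [-1.74448908e-04 -2.85282556e-04 -9.99999944e-01]]
[[0.56204909 0.09796634]
 [0.57485127 0.08968923]
 [0.56693466 0.07660668]
 [0.55423315 0.08496511]] [0.56451704 0.08730684]
[ -32.88424454 -121.17928376  146.65243974   58.98701808] [0.01524488 0.01529137 0.01520499 0.01516974]
pad [[0.53616902 0.1144848 ]
 [0.59238129 0.11479457]
 [0.5928563  0.05988352]
 [0.53715276 0.05901849]] [0.56463984 0.08704534]
```

View pics/e.png

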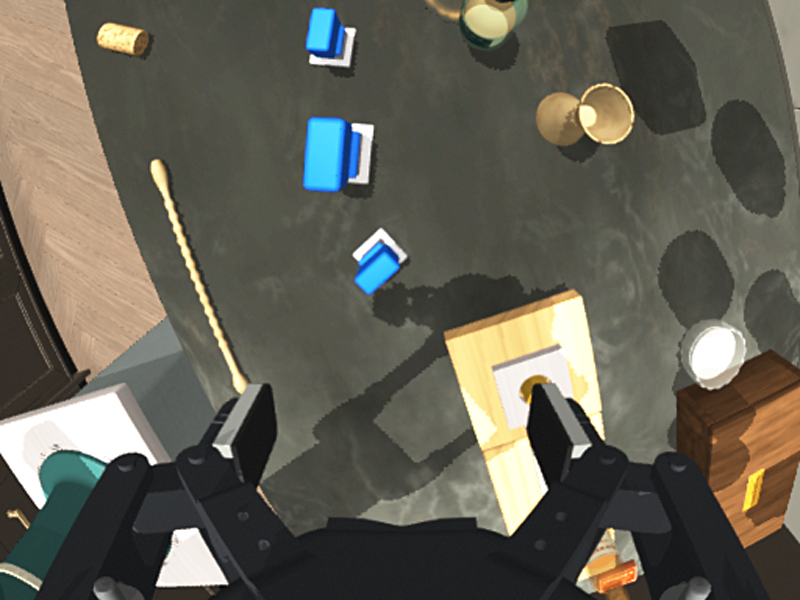

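The wrist view shows the big key's top-face corners at (311,118), (352,120), (346,190) and (305,189), nearly aligned with the jaws. A smaller key lies nearby at (378,270).

Run:
```python
from h import *
import pickle
c=pickle.load(open('cal1.pkl','rb'))
P=np.array([atz(c,.64*u,.64*v,.091,True)[:2] for u,v in [(311,118),(352,119),(346,191),(304,190)]]);print(P,P.mean(0))
e=np.roll(P,-1,0)-P;print(np.degrees(np.arctan2(e[:,1],e[:,0])),np.linalg.norm(e,axis=1))
F=np.array([atz(c,.64*u,.64*v,.008,True)[:2] for u,v in [(374,124),(369,185)]]);print(F,F[0]-F[1])
# spigot check and small key
print(atz(c,.64*537,.64*388,.086,True), atz(c,.64*378,.64*270,.065,True))
s=bot.read_state(); R=Ro.from_rotvec(s['tcp_rot']).as_matrix()
print('d tool',R.T@(np.array([*P.mean(0),.2])-s['tool_pos']))
```

```text
[[0.47357457 0.32129717]
 [0.49667577 0.31220853]
 [0.4792104  0.2718432 ]
 [0.45488651 0.28102841]] [0.47608681 0.29659433]
[ -21.47601627 -113.39728934  159.31241542   65.10475947] [0.02482476 0.0439818  0.02600038 0.04439388]
[[0.50490987 0.31009767]
 [0.48614874 0.26579629]] [0.01876113 0.04430138]
[0.56245776 0.09819164 0.086     ] [0.47840819 0.2121563  0.065     ]
d tool [ 0.07670494 -0.04416182  0.03110003]
```

play_rows:
  series:
    - {"translation": [0.038, -0.022, 0], "spin": 0}
    - {"translation": [0.0385, -0.0225, 0], "spin": 0}
    - {"translation": [0, 0, 0.033], "spin": 0.9}
    - {"translation": [0, 0, 0.04], "spin": 0}
    - {"translation": [0, 0, 0.04], "spin": 0}

```text
time: 1.7
tool_pos: [0.4765, 0.2973, 0.1177]
tcp_rot: [2.61, 1.748, 0.003]
wrist_force: [1.2, 0.6, -0.1]
width: 1.002
```

play_rows:
  series:
    - {"translation": [0, 0, 0.035], "spin": 0}
    - {"translation": [0, 0, 0.034], "spin": 0}
    - {"translation": [0, 0, 0], "spin": 0}
    - {"translation": [0, 0, 0], "spin": 0}

```text
time: 2.1
tool_pos: [0.4756, 0.2962, 0.049]
tcp_rot: [-2.612, -1.745, 0.003]
wrist_force: [-0.1, 1.0, -0.1]
width: 1.0
```

play_rows:
  series:
    - {"translation": [0, 0, 0], "spin": 0}
    - {"translation": [0, 0, 0], "spin": 0}
    - {"translation": [0, 0, 0], "spin": 0}
    - {"translation": [0, 0, 0], "spin": 0}
    - {"translation": [0, 0, 0], "spin": 0}
  jaw: -1
  force: 60

```text
time: 2.6
tool_pos: [0.4762, 0.297, 0.0501]
tcp_rot: [-2.612, -1.745, -0.002]
wrist_force: [-0.5, -1.2, 3.7]
width: 0.271
```

play_rows:
  series:
    - {"translation": [0, 0, 0], "spin": 0}
    - {"translation": [0, 0, 0], "spin": 0}
    - {"translation": [0, 0, -0.03], "spin": 0}
    - {"translation": [0, 0, -0.04], "spin": 0}
    - {"translation": [0, 0, -0.04], "spin": 0}

```text
time: 3.1
tool_pos: [0.4746, 0.2959, 0.1588]
tcp_rot: [-2.612, -1.745, 0.005]
wrist_force: [0.5, -0.0, -1.0]
width: 0.276
```

Run:
```python
from h import *
c=bot.get_calibration('wrist'); im=bot.read_camera('wrist'); 
s=bot.read_state(); print(s['time'],s['tool_pos'],s['width'],s['wrist_force'],s['q'][5])
R=Ro.from_rotvec(s['tcp_rot']).as_matrix();print(R)
a=bot.read_camera('scene');b=bot.read_camera('side')
cv2.imwrite('pics/f.png',np.hstack([cv2.resize(x,(400,300),interpolation=cv2.INTER_AREA) for x in (im,b)]))
cv2.imwrite('pics/w2.png',im);cv2.imwrite('pics/s2.png',b)
```

```text
3.15 [0.47913183 0.29852184 0.16750513] 0.272816565782236 [1.58620112 0.97221238 3.57408501] 0.9057715873557369
[[ 0.38252007  0.92390908  0.00839119]
 [ 0.92391723 -0.38256502  0.00457845]
 [ 0.00744025  0.00600141 -0.99995431]]
```

View pics/f.png

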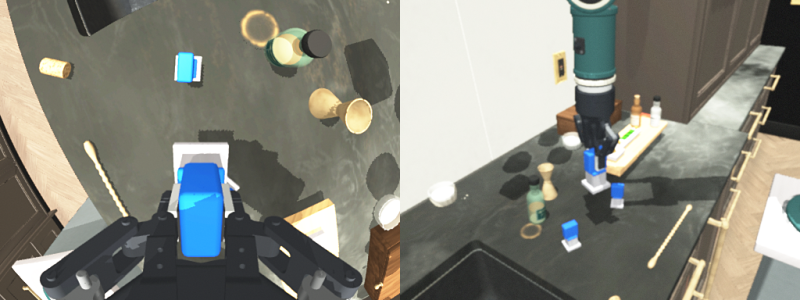

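The key is held and lifted. I'll zoom on its flange to measure how it sits in the hand.

Run:
```python
import cv2
im=cv2.imread('pics/w2.png'); cv2.imwrite('pics/g.png',cv2.resize(im[170:340,200:320],(564,799),interpolation=cv2.INTER_CUBIC)[:600])
```

```text
(no output)
```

View pics/g.png

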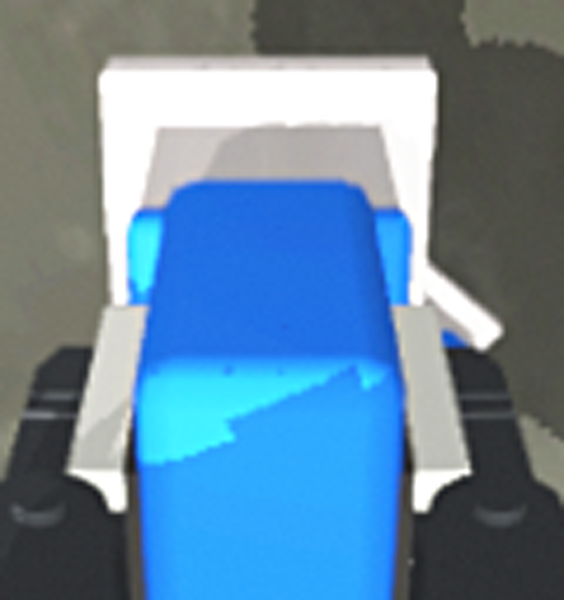

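Run:
```python
from h import *
c=bot.get_calibration('wrist'); s=bot.read_state(); R=Ro.from_rotvec(s['tcp_rot']).as_matrix()
print(s['tool_pos'],s['tcp_rot'],s['time'])
T=np.array(s['tool_pos'])
def tool(u,v,zt):
    o,d=ray(c,200+u/4.7-.4,170+v/4.7-.4,True); o=R.T@(o-T); d=R.T@d; return o+d*(zt-o[2])/d[2]
for zt in (.041,.039): print([tool(*p,zt).round(4) for p in [(102,72),(437,70)]])
print([tool(*p,.049).round(4) for p in [(108,57),(432,57)]])
print([tool(*p,-.042).round(4) for p in [(140,365),(402,365)]])
C=tool(102,72,.041)/2+tool(437,70,.041)/2-[.023,0,0]; print('mouth tool',C,(T+R@[C[0],C[1],0]))
d=tool(437,70,.041)-tool(102,72,.041);print('yaw in tool deg',np.degrees(np.arctan2(d[0],d[1])))
```

```text
[0.47813536 0.29792553 0.1626595 ] [2.61152691 1.74510264 0.0110241 ] 3.25
[array([ 0.0234, -0.023 ,  0.041 ]), array([0.0236, 0.0231, 0.041 ])]
[array([ 0.024 , -0.0227,  0.039 ]), array([0.0243, 0.0228, 0.039 ])]
[array([ 0.0231, -0.023 ,  0.049 ]), array([0.023 , 0.0233, 0.049 ])]
[array([ 0.0248, -0.0107, -0.042 ]), array([ 0.0248,  0.0106, -0.042 ])]
mouth tool [5.07483131e-04 3.83171870e-05 4.10000000e-02] [0.47836492 0.29837974 0.16266245]
yaw in tool deg 0.3178389695057165
```

play_rows:
  series:
    - {"translation": [-0.032, 0.0324, 0], "spin": 0}
    - {"translation": [-0.032, 0.0324, 0], "spin": 0}
    - {"translation": [-0.032, 0.0324, 0], "spin": 0}
    - {"translation": [-0.032, 0.0324, 0], "spin": 0}
    - {"translation": [-0.032, 0.0324, 0], "spin": 0}

```text
time: 3.75
tool_pos: [0.563, 0.085, 0.1566]
tcp_rot: [-2.61, -1.745, 0.006]
wrist_force: [0.6, -0.1, -1.7]
width: 0.275
```

play_rows:
  series:
    - {"translation": [0, 0, 0], "spin": 0.95}
    - {"translation": [0, 0, 0], "spin": 0.95}
    - {"translation": [0, 0, 0], "spin": 0}
    - {"translation": [0, 0, 0], "spin": 0}
    - {"translation": [0, 0, 0], "spin": 0}

```text
time: 4.25
tool_pos: [0.5635, 0.0871, 0.1582]
tcp_rot: [-2.746, -1.526, 0.003]
wrist_force: [-0.8, 0.8, -2.0]
width: 0.272
```

play_rows:
  series:
    - {"translation": [0, 0, 0], "spin": 0}
    - {"translation": [0, 0, 0], "spin": 0}
    - {"translation": [0, 0, 0], "spin": 0}
    - {"translation": [0, 0, 0], "spin": 0}
    - {"translation": [0, 0, 0], "spin": 0}

```text
time: 4.75
tool_pos: [0.5643, 0.0869, 0.1594]
tcp_rot: [2.747, 1.523, 0.0]
wrist_force: [-0.3, -0.1, -1.7]
width: 0.27
```

Run:
```python
from h import *
s=bot.read_state(); R=Ro.from_rotvec(s['tcp_rot']).as_matrix()
print(s['tool_pos'],R,s['wrist_force'],s['q'][5])
print('d tool', R.T@(np.array([.5645,.0872,.2])-s['tool_pos']), np.degrees(np.arctan2(R[1,1],R[0,1])))
```

```text
[0.56434112 0.08692953 0.15937148] [[ 5.29738318e-01  8.48161118e-01  1.79382737e-04]
 [ 8.48161133e-01 -5.29738325e-01 -1.37161576e-05]
 [ 8.33923987e-05  1.59411439e-04 -9.99999984e-01]] [-0.30863155 -0.09252441 -1.65296621] 0.6675428999420471
d tool [ 3.16953750e-04 -2.04791313e-06 -4.06284987e-02] -31.987776629523967
```

play_rows:
  series:
    - {"translation": [0, 0, 0.01], "spin": 0}
    - {"translation": [0, 0, 0.008], "spin": 0}
    - {"translation": [0, 0, 0.007], "spin": 0}
    - {"translation": [0, 0, 0.004], "spin": 0}
    - {"translation": [0, 0, 0.002], "spin": 0}

```text
time: 5.25
tool_pos: [0.5637, 0.0868, 0.1272]
tcp_rot: [-2.747, -1.523, 0.002]
wrist_force: [-0.7, -0.3, -1.8]
width: 0.275
```

play_rows:
  series:
    - {"translation": [0, 0, 0.001], "spin": 0}
    - {"translation": [0, 0, 0.002], "spin": 0}
    - {"translation": [0, 0, 0.002], "spin": 0}
    - {"translation": [0, 0, 0.001], "spin": 0}
    - {"translation": [0, 0, 0], "spin": 0}

```text
time: 5.75
tool_pos: [0.5641, 0.0871, 0.1224]
tcp_rot: [-2.747, -1.523, 0.0]
wrist_force: [-2.6, 1.4, -0.0]
width: 0.273
```

play_rows:
  series:
    - {"translation": [0, 0, 0.002], "spin": 0}
    - {"translation": [0, 0, 0.002], "spin": 0}
    - {"translation": [0, 0, 0.002], "spin": 0}
    - {"translation": [0, 0, 0.001], "spin": 0}
    - {"translation": [0, 0, 0], "spin": 0}

```text
time: 6.25
tool_pos: [0.5642, 0.0871, 0.1153]
tcp_rot: [-2.747, -1.523, 0.0]
wrist_force: [-3.9, 2.4, 2.6]
width: 0.274
```

play_rows:
  series:
    - {"translation": [0, 0, 0.001], "spin": 0}
    - {"translation": [0, 0, 0], "spin": 0}
    - {"translation": [0, 0, 0], "spin": 0}

```text
time: 6.55
tool_pos: [0.5642, 0.0871, 0.115]
tcp_rot: [-2.747, -1.523, 0.0]
wrist_force: [-4.7, 2.0, 7.0]
width: 0.277
```

play_rows:
  series:
    - {"translation": [0, -0.001, 0.0006], "spin": 0}
    - {"translation": [0, 0, 0], "spin": 1}
    - {"translation": [0, 0, 0], "spin": 1}
    - {"translation": [0, 0, 0], "spin": 1}
    - {"translation": [0, 0, 0], "spin": 0}

```text
time: 7.05
tool_pos: [0.5635, 0.0881, 0.115]
tcp_rot: [-2.923, -1.148, -0.001]
wrist_force: [-6.7, 4.6, 9.5]
width: 0.276
```

play_rows:
  series:
    - {"translation": [0, 0, 0], "spin": 1}
    - {"translation": [0, 0, 0], "spin": 1}
    - {"translation": [0, 0, 0], "spin": 1}
    - {"translation": [0, 0, 0], "spin": 1}
    - {"translation": [0, 0, 0], "spin": 0}

```text
time: 7.55
tool_pos: [0.5635, 0.0881, 0.1153]
tcp_rot: [-3.078, -0.624, -0.001]
wrist_force: [-7.6, 2.8, 12.2]
width: 0.274
```

```bash
cat > look.py <<'E'
from h import *
import sys
n=sys.argv[1]
s=bot.read_state(); R=Ro.from_rotvec(s['tcp_rot']).as_matrix()
print(s['time'],s['tool_pos'],s['wrist_force'],s['torque'],'jaw',np.degrees(np.arctan2(R[1,1],R[0,1])))
c=bot.get_calibration('scene'); im=bot.read_camera('scene'); cv2.imwrite(f'pics/{n}raw.png',im)
f=192/np.tan(np.radians(c['fov_y'])/2)
def pr(X): x=np.array(c['R'])@X+c['t']; return [x[0]/x[2]*f+c['cx'],x[1]/x[2]*f+c['cy']]
# rectified top view of the bar: 10 px/mm, columns along +y from -0.065 to 0.04, rows x
z=.072; y0,y1,x0,x1=-.065,.04,.54,.59
S=np.float32([pr([x,y,z]) for x,y in [(x1,y0),(x1,y1),(x0,y1),(x0,y0)]])
W,H=int((y1-y0)*7000),int((x1-x0)*7000)
M=cv2.getPerspectiveTransform(S,np.float32([[0,0],[W,0],[W,H],[0,H]]))
cv2.imwrite(f'pics/{n}.png',cv2.warpPerspective(im,M,(W,H),flags=cv2.INTER_CUBIC))
cv2.imwrite(f'pics/{n}w.png',bot.read_camera('wrist'))
E
python3 look.py h1
```

```text
7.55 [0.56350369 0.08806768 0.11533095] [-7.56549789  2.79641344 12.1837028 ] [ 0.63905833  1.40733374 -0.04549412] jaw -67.09601654669538
```

View pics/h1.png

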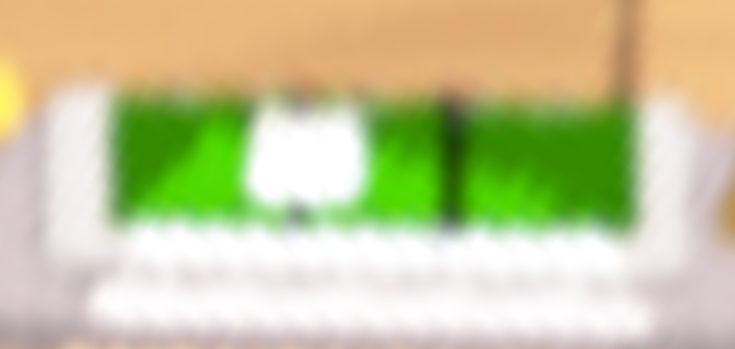

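The rectified view shows the black lines at columns 298 and 453 and the bubble centred at 306. That puts it about 9.9 mm away from centre, on the side away from the spigot. It needs about 32° more clockwise.

play_rows:
  series:
    - {"translation": [0, 0, 0], "spin": 1}
    - {"translation": [0, 0, 0], "spin": 1}
    - {"translation": [0, 0, 0], "spin": 1}
    - {"translation": [0, 0, 0], "spin": 1}
    - {"translation": [0, 0, 0], "spin": 0}

```text
time: 8.15
tool_pos: [0.5635, 0.0881, 0.1157]
tcp_rot: [-3.14, -0.08, -0.0]
wrist_force: [-8.3, 3.6, 12.3]
width: 0.273
```

play_rows:
  series:
    - {"translation": [0, 0, 0], "spin": 1}
    - {"translation": [0, 0, 0], "spin": 1}
    - {"translation": [0, 0, 0], "spin": 0.2}
    - {"translation": [0, 0, 0], "spin": 0}
    - {"translation": [0, 0, 0], "spin": 0}

```text
time: 8.65
tool_pos: [0.5635, 0.0881, 0.1158]
tcp_rot: [-3.133, 0.219, -0.0]
wrist_force: [-8.3, 4.5, 13.9]
width: 0.273
```

play_rows:
  series:
    - {"translation": [0, 0, 0], "spin": 0}
    - {"translation": [0, 0, 0], "spin": 0}
    - {"translation": [0, 0, 0], "spin": 0}
    - {"translation": [0, 0, 0], "spin": 0}
    - {"translation": [0, 0, 0], "spin": 0}

```text
time: 9.15
tool_pos: [0.5635, 0.0881, 0.1159]
tcp_rot: [-3.133, 0.219, -0.0]
wrist_force: [-8.4, 3.4, 14.3]
width: 0.274
```

```bash
python3 look.py h2
```

```text
9.15 [0.56354782 0.08805982 0.1158684 ] [-8.39417132  3.40946294 14.27153101] [0.51730331 1.75802685 0.06046399] jaw -97.98069971752426
```

View pics/h2.png

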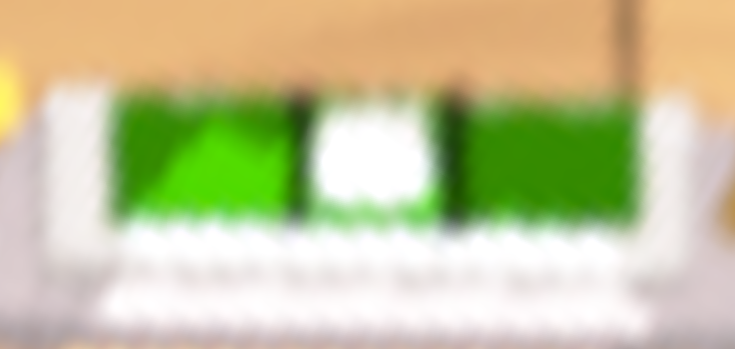

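The bubble is now at 373, between lines at 300 and 455, so it is about 0.5 mm off centre. I'll check that it stays at rest before handing in.

play_rows:
  series:
    - {"translation": [0, 0, 0], "spin": 0}
    - {"translation": [0, 0, 0], "spin": 0}
    - {"translation": [0, 0, 0], "spin": 0}
    - {"translation": [0, 0, 0], "spin": 0}
    - {"translation": [0, 0, 0], "spin": 0}

```text
time: 9.75
tool_pos: [0.5635, 0.0881, 0.1159]
tcp_rot: [-3.133, 0.219, -0.0]
wrist_force: [-9.1, 4.2, 14.5]
width: 0.273
```

```bash
python3 look.py h3
python3 - <<'E'
import cv2,numpy as np
for n in 'h2','h3':
    im=cv2.imread(f'pics/{n}.png')[130:180,130:620].astype(int)
    m=(im.min(2).mean(0)>150); x=np.where(m)[0]+130; print(n,x.min(),x.max(),x.mean())
E
```

```text
9.75 [0.56351996 0.0880751  0.11585964] [-9.05062789  4.23957156 14.48895363] [0.5547122  1.67024179 0.10072018] jaw -97.98686734842147
h2 313 431 372.0
h3 313 431 372.0
```

```bash
python3 -c "
from workcell import bot
print(bot.finish_job())"
```

```text
the job is handed in; nothing more can be done
None
```

I gripped the large blue key, fitted it over the spigot and pressed the level down. I then turned the key about 66° clockwise and handed the job in at about 10 s, still gripping and pressing. No verdict was reported.

**Last checks:**
- **Bubble:** it sat about 0.5–0.8 mm from centre on the side away from the spigot. It was unchanged over two pictures 0.6 s apart.
- **Press:** the wrist read about 14.5 N upward, so roughly 16 N on the pad once the key's weight is added. The limit is 35 N.
- **Grip and pose:** the fingers were closed on the key with the force set to 60 N, and the tool was vertical.
- **Bystanders:** the path was planned clear of the jigger, salt cellar and dropper bottle. I did not check them again with the cameras at the end.

**One thing that disagreed:** a steady sideways force of about 10 N stayed on the wrist. A 1 mm sideways shift did not reduce it. It is probably the sleeve bearing on the spigot. The tool was about 1.3 mm from my estimate of the spigot's position, within the 4 mm allowed.

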